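# Slide a sample tube home in the tube reader

## Task

Take the long, thick sample tube from the tray and lay it in the V-groove of the tube reader, closed round end towards the arch. Then push it gently along the groove, under the arch and its sprung shoe, until you feel it bear on the length stop, fully home, without shifting the stop from its setting, and leave it lying there. Leave the other tubes and the things on the desk alone.

Things in the scene. Friction and masses are not known exactly. Their poses are not given: they have to be found in the camera images.
- tube_mid (a point): Centre of the sample tube to be read: clear plastic, paper label, ridged white screw cap; 28 mm thick over its whole length, cap included, 115 mm long, 40 to 85 g. x runs along it from the cap (flat end, at -57.5 mm) to the closed hemispherical end (+57.5 mm). At first it lies level in one of the tray's three pairs of notches (which one varies), its cap on the robot's side.
- tube_end (a point): Foot of the same tube: the outermost point of its closed hemispherical end, on its axis, 57.5 mm from its centre. Axes as tube_mid. This end goes first, under the arch and to the stop.
- tray: White enamel tray, 175 (x) x 226 (y) x 26 mm high, fixed. Origin at the centre of its underside. Two grey notched rails, 29 mm high, 6 mm thick, run along its y at x = -30 and +30 mm and carry three tubes side by side, 67 mm apart, lying along the tray's x. Between the rails the fingers have room down to the floor, 3 mm up. The thick tube's axis is 36 mm above the desk.
- reader: Tube code reader, fixed to the desk: white housing 225 x 92 mm, 34 mm high, an aluminium 90-degree V-groove on top, a grey arch over the groove and a stop beyond it. Origin on the underside, below the groove's line. x runs along the groove towards the stop, z up. The groove spans x = -70 (open end) to +68 mm, the arch stands at x = +35 to +59 mm.
- groove_mid (a point): Point of the reader at x = 0, on the axis of a 28 mm tube lying in the groove (62 mm above the desk); axes as the reader's. The groove's lips are 7 mm below this axis, 13 to 16 mm to either side; the housing's top is 28 mm below. A tube laid short of the arch lies steadily with its centre from 25 to 60 mm to the -x side of this point.
- arch_mid (a point): Centre of the reading arch's opening, on the tube's axis, x = +47 mm of the reader. The arch is 24 mm thick, 66 mm wide; its opening is 46 mm wide, its underside 24 mm and its top 38 mm above the axis. From it hangs a small sprung shoe that the tube's round end lifts 1.5 mm: pushing in under it takes 5 to 12 N, sliding on beneath it 2 to 9 N, steady.
- stop_face (a point): Centre of the rubber face of the length stop, at the height of the tube's axis, facing -x; axes as the reader's. The stop is a small aluminium carriage with black thumbscrew on a slide bar beyond the arch, set at x = +72 to +88 mm of the reader and only nipped: pressed with over about 6 N it slips and stays shifted. Once the tube bears on it, the push rises sharply above that of sliding; a rise of 3 to 5 N is enough.
- slim_tube_mid (a point): Centre of another tube in the tray, 16 mm thick, 100 mm long, not to be moved.
- pot_mid (a point): Centre of a short specimen pot in the tray, 28 mm thick but only 72 mm long, flat at both ends, not to be moved.
- jar: White jar with lid, 76 mm across, 95 mm high; origin at its underside. Bystander.
- sanitiser: Clear bottle, 64 mm across, 170 mm high; origin at its underside. Bystander.
- label_roll: Roll of paper labels lying flat, 84 mm across, 36 mm high; origin at its underside. Bystander.
- thermometer: Forehead thermometer standing on its grey foot, 137 mm high; origin at its underside. Bystander.
- stapler: Black stapler, 135 x 34 x 43 mm; origin at its underside. Bystander.
Mind the look-alikes: they are no part of the job. What is shaped like the part that bears tube_mid but blue is not meant.

How it is judged:
On the way, in this order (a step that is already met when the one before it is completed fails the run):
1. the tube lies in the V-groove, its round end towards the stop and over 20 mm short of it (y of tube_mid in the frame of reader between -0.004 and 0.004 m and z of tube_mid in the frame of reader between 0.058 and 0.066 m and angle between the x axis of tube_mid and the x axis of reader, either way round below 0.08 rad and x of tube_end in the frame of stop_face below -0.02 m and x of tube_mid in the frame of reader above -0.075 m), for 0.2 s.
2. the tube, in the groove, bears on the stop with at least 1 N (y of tube_mid in the frame of reader between -0.004 and 0.004 m and z of tube_mid in the frame of reader between 0.058 and 0.066 m and angle between the x axis of tube_mid and the x axis of reader, either way round below 0.08 rad and contact force between tube and stop above 1 N and x of tube_end in the frame of stop_face above -0.0015 m), for 0.1 s.
At the end, for the whole second after the job is handed in: The tube lies at rest in the groove, its round end within 1.5 mm of the stop's face (centre within 4 mm of the groove's line and within 4 mm of its height, within 0.08 rad of its direction), and the stop is within 1.5 mm of where it was set (y of tube_mid in the frame of reader between -0.004 and 0.004 m and z of tube_mid in the frame of reader between 0.058 and 0.066 m and angle between the x axis of tube_mid and the x axis of reader, either way round below 0.08 rad and x of tube_end in the frame of stop_face between -0.0015 and 0.002 m and distance of stop_face from where it was at the start of the episode below 0.0015 m and linear speed of tube below 0.01 m/s); the robot touches nothing.
It fails at once if the tube is rammed or pressed against the stop with over 15 N (contact force between tube and stop above 15 N).
It fails at once if the stop is shifted by more than 1.5 mm from its setting (distance of stop_face from where it was at the start of the episode above 0.0015 m).
It fails at once if another tube in the tray is moved by more than 10 mm (distance of any of slim_tube_mid, pot_mid from where it was at the start of the episode above 0.01 m).
It fails at once if a thing on the desk is moved by more than 20 mm (distance of any of jar, sanitiser, label_roll, thermometer, stapler from where it was at the start of the episode above 0.02 m).
It also fails if it takes over 54 s, if anything falls off the work surface, if the arm or the gripper's body presses on something with over 40 N, if the wrist force passes 120 N, or if a joint passes its speed limit or range.

## Robot

A 7-joint arm with a two-finger parallel gripper is mounted at the origin on the work surface. World frame = base frame: x ahead of the robot, y to its left, z up, the work surface at z = 0. Lengths are in m, angles in rad, forces in N, time in s.
With the tool pointing down it reaches from about 0.425 to 0.925 m from the base axis. Payload 6.8 kg.
Tool frame: the origin (TCP) lies midway between the tips of the shut fingers; the grasp point (between the pads) lies 19 mm behind it; z points along the fingers, y is the direction in which the jaws open and shut (so a half turn about z gives the same grasp; the last joint's range is limited). The gripper opens to 85 mm and grips with 20 to 120 N. Pads are 22 mm wide; open, the fingers measure 114 mm over their backs; the gripper's body (76 mm by 85 mm) begins 54 mm behind the grasp point. The pads swing forward as they close: fully open they stand 13 mm farther back than shut.
Start: joints at [1.065, 0.477, 0.022, 1.555, -0.011, 1.109, -0.083], TCP at [0.261, -0.622, 0.231] pointing down, gripper open.
Joint ranges: [-2.96, 2.96], [-0.34, 2.1], [-1.41, 1.46], [0.24, 2.44], [-1.37, 4.51], [0.17, 1.92], [-2.96, 2.96]. Speed limits (rad/s): [2.39, 2.39, 3.14, 3.14, 3.14, 3.14, 3.14].

## Interface

Orientations are given as a unit quaternion [w, x, y, z].
In Python, from station import readout, eyes, ticket gives the robot as it stands. The module is installed in compiled form; this text tells all that it offers.
- The arm moves only by the shell command python3 -m crank 'ROWS' [FORCE]. ROWS is JSON, a list of rows, each an object of numbers: "jaw": the opening in per cent of the stroke, from 0 (shut) to 100 (fully open); "x", "y", "z": the shift along the tool's x, y, z in mm; "ax", "ay", "az": the turn, a rotation vector about the tool's x, y, z in degrees. In form: [{"jaw": .., "x": .., "y": .., "z": .., "ax": .., "ay": .., "az": ..}, ...]. A call has 1 to 12 rows; each row shifts and turns the commanded pose from where the row before left it, along the tool's axes as they then stand; what a row does not reach is not made up. A row lasts 1/8 s, in which the tool goes at most 62.5 mm and 10.7 degrees, less where a joint would pass 70% of its speed; a pose out of reach is approached as far as the arm can. A call with a gripper value outside its range is refused whole. The fingers move at their own pace and stop on an object; FORCE is the grip in N (left out, the last holds). Time passes only in rows, so rows that do not move let the fingers close. It gives the time, the measured TCP pose, the force and the opening at its end, in the units of the state.
- readout.get_obs(): the state, without advancing time (a new reading comes with each control period).
- eyes.read_camera(name): name is "side" or "top"; returns (picture, depth): 400x640x3 uint8, red, green, blue; 400x640 float32, m along the optical axis (not along the pixel's ray), 0 where there is no reading.
- eyes.calibration(name): a dict with "fx", "fy", "cx", "cy" (pixels), "k1" (the pictures are not rectified: a ray, as slopes to the right and down, at radius r is drawn at 1 + k1 r^2 times it, then the intrinsics apply), "R" (3x3) and "t" (3): a world point X has camera coordinates R X + t. Camera axes: x right, y down, z forward; pixel columns grow to the right and rows downward; lengths in m; the calibration is good to about 2 mm. A picture is of the moment at which its call begins. calibration takes no time and is no camera call.
- ticket.hand_in(): hands the job in, once; it reports no verdict.
The state is a dict: "t": time; "q": joint angles; "joint_vel": joint speeds; "joint_torque": joint torques, N m; "eef_pos": TCP position; "tool_rot": TCP orientation; "contact_force": force on the tool from outside, world axes, zero at the start; "torque": the same for the moment, N m; "gripper_width": opening from 0.0 (shut) to 1.0 (fully open).
Only numpy, scipy, OpenCV 4.12 (cv2) and the standard library are available. Lean on these libraries where they do the work, as an engineer would, in place of code of your own. Each camera call takes 0.05 s, during which the arm holds its last target. There are 200 camera calls.

## Working session

There is one attempt and no reset: what is moved stays moved. The work goes in short steps, Python scripts to look and compute and a shell command to move; the robot and the scene stay as the last step left them, time stands still between calls to the robot, and variables do not carry over. Pictures are saved under pics/ and viewed, about 8 in all and at most 12, crops included, and the job is handed in when it is done.

```bash
mkdir -p pics
cat > h.py <<'E'
import numpy as np, cv2
from station import readout, eyes, ticket
def snap(n):
    im,d=eyes.read_camera(n); np.savez(f'{n}.npz',im=im,d=d); return im,d
def ray(n,u,v):
    c=eyes.calibration(n); R=np.array(c['R']);t=np.array(c['t'])
    a=np.array([(u-c['cx'])/c['fx'],(v-c['cy'])/c['fy']]); s=a.copy()
    for _ in range(20): s=a/(1+c['k1']*(s@s))
    return -R.T@t, R.T@np.array([s[0],s[1],1.])
def onz(n,u,v,z):
    o,d=ray(n,u,v); return o+d*(z-o[2])/d[2]
def pts(n,d):
    c=eyes.calibration(n); R=np.array(c['R']);t=np.array(c['t'])
    v,u=np.mgrid[0:400,0:640]; a=np.stack([(u-c['cx'])/c['fx'],(v-c['cy'])/c['fy']],-1); s=a.copy()
    for _ in range(20): s=a/(1+c['k1']*(s**2).sum(-1,keepdims=True))
    P=np.concatenate([s,np.ones((400,640,1))],-1)*d[...,None]
    return (P-t)@R
def save(im,f): cv2.imwrite('pics/'+f,im[...,::-1])
E
python3 - <<'E'
from h import *
for n in('top','side'):
    im,d=snap(n); save(im,n+'0.png'); o,r=ray(n,320,200); print(n,o,r)
print(readout.get_obs())
E
```

```text
top [ 0.48053854 -0.00286911  1.63914592] [ 0.04210812  0.00957605 -0.99908215]
side [0.06870494 0.67805913 0.93465185] [ 0.38729399 -0.56776602 -0.72647297]
{'t': 0.1, 'q': array([ 1.06488305,  0.47773688,  0.02231879,  1.55633423, -0.01149747,
        1.10929125, -0.08311232]), 'joint_vel': array([-2.39065600e-03, -1.42354036e-03, -6.54812273e-04, -2.23058595e-03,
        1.06909453e-04,  9.84727283e-05, -2.35295741e-03]), 'joint_torque': array([ 4.54756795e-03, -5.97758961e+01,  1.61362287e+00, -2.81955206e+01,
        1.28466095e-02,  5.04671814e-03, -2.95721463e-05]), 'eef_pos': array([ 0.26129777, -0.62180459,  0.23041718]), 'tool_rot': array([-7.91955469e-04,  9.80279893e-01,  1.97612390e-01, -2.16291595e-04]), 'contact_force': array([-0.21884959,  0.30310226, -0.3346395 ]), 'torque': array([ 0.02301261, -0.00653687, -0.06061476]), 'gripper_width': 0.996181432617453}
```

View pics/top0.png

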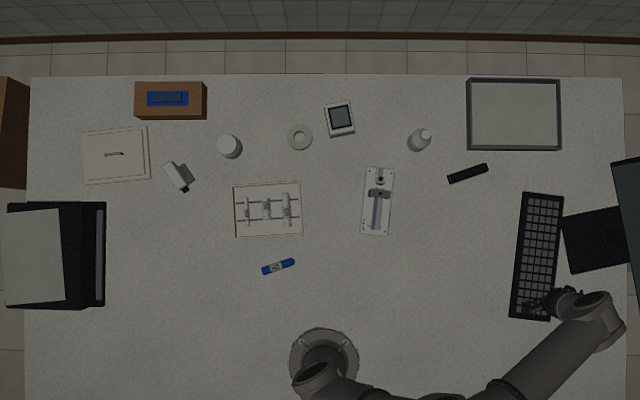

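View pics/side0.png

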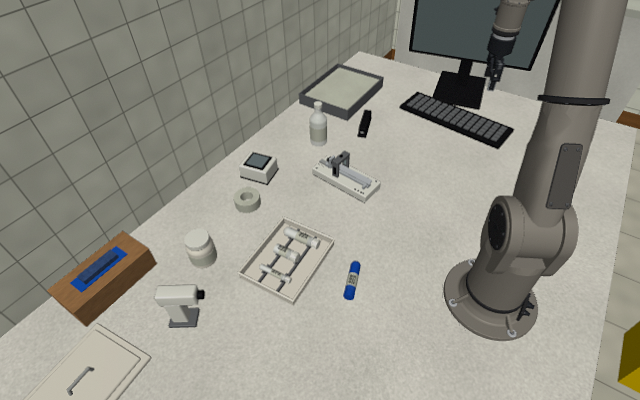

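Top view: tray at about (267,209), reader at (377,200) with the arch on its far side, jar (229,146), roll (299,137), sanitiser (420,139), stapler (467,173). I'll zoom in on the tray and reader.

Run:
```python
from h import *
t=np.load('top.npz')['im']; s=np.load('side.npz')['im']
a=cv2.resize(t[160:245,225:405],(792,374),interpolation=cv2.INTER_CUBIC)
b=cv2.resize(s[140:305,230:390],None,fx=2,fy=2)[:226*1] 
cv2.imwrite('pics/c1.png',np.clip(a[...,::-1].astype(float)*1.4,0,255))
from itertools import product
d=np.load('top.npz')['d']; P=pts('top',d)
for n,u,v in[('tubeR',287,210),('mid',267,210),('L',248,210),('desk',330,250),('groove',375,215),('arch',379,194),('stop',380,179)]: print(n,P[v,u].round(4))
# tubes/tall objects above rails in tray
M=(P[...,2]>.036)&(d>0)
for (u0,u1) in((240,256),(258,277),(278,298)):
    v,u=np.nonzero(M[185:235,u0:u1]); q=P[v+185,u+u0]; print(len(q),q.min(0).round(3),q.max(0).round(3))
```

```text
tubeR [0.5143 0.1212 0.0417]
mid [0.5138 0.1864 0.0502]
L [0.5138 0.2518 0.0336]
desk [ 0.3808 -0.0218 -0.0034]
groove [ 0.4992 -0.1683  0.0484]
arch [ 0.5654 -0.1755  0.1006]
stop [ 0.616  -0.1824  0.0684]
37 [0.464 0.247 0.036] [0.557 0.265 0.046]
180 [0.484 0.174 0.036] [0.557 0.205 0.057]
283 [0.435 0.088 0.036] [0.574 0.139 0.061][ WARN:0@0.284] global loadsave.cpp:1063 imwrite_ Unsupported depth image for selected encoder is fallbacked to CV_8U.
```

View pics/c1.png

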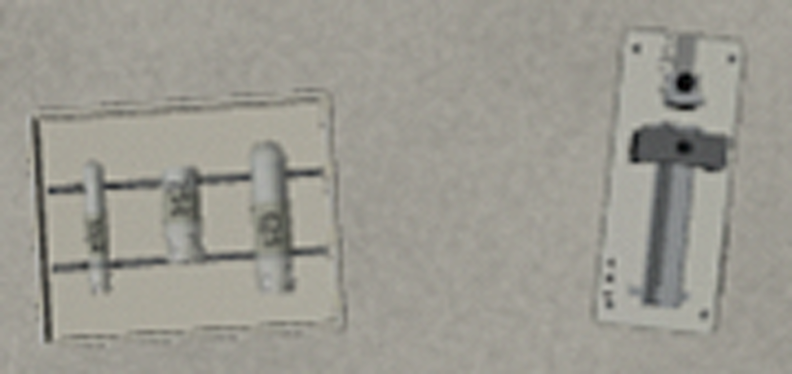

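The thick 115 mm tube is the right one in the tray: round end at crop (266,143), cap at (275,292). The reader's arch is at crop (680,148), its stop beyond at (683,100), and its groove runs from (663,303) to (678,165).

Run:
```python
from h import *
f=lambda x,y,z: onz('top',225+(x+.5)/4.4-.5,160+(y+.5)/4.4-.5,z)[:2]
e=f(266,143,.036);c=f(275,293,.036); print('tube',e,c,(e+c)/2,np.linalg.norm(e-c),np.arctan2(*(e-c)[::-1]))
C=[f(*p,.034) for p in((627,30),(742,42),(716,332),(595,320))]
m=sum(C)/4; d=(C[0]+C[1]-C[2]-C[3]); print('housing',C,m,np.arctan2(d[1],d[0]),np.linalg.norm(d)/2,np.linalg.norm(C[0]-C[1]))
for p in((660,165),(695,165),(643,303),(683,305)): print('lip',f(*p,.055))
a,b=f(632,160,.08),f(727,168,.08);print('arch front?',a,b)
print('tray',[f(*p,.026).round(4) for p in((32,112),(327,95),(342,327),(47,340))])
# reader depth cloud
P=pts('top',np.load('top.npz')['d']); R=P[160:245,355:400].reshape(-1,3)
A=R[(R[:,2]>.085)&(R[:,2]<.12)]; print('arch cloud',len(A),A.mean(0),A.min(0),A.max(0))
T=P[185:235,278:298].reshape(-1,3);T=T[(T[:,2]>.042)];print('tube cloud',T.mean(0))
S=pts('side',np.load('side.npz')['d']); s=S.reshape(-1,3)
A=s[(abs(s[:,0]-.56)<.05)&(abs(s[:,1]+.175)<.05)&(s[:,2]>.085)&(s[:,2]<.12)];print('side arch',len(A),A.mean(0),A.min(0),A.max(0))
A=s[(abs(s[:,0]-.51)<.08)&(abs(s[:,1]-.12)<.03)&(s[:,2]>.042)&(s[:,2]<.12)];print('side tube',len(A),A.mean(0),A.min(0),A.max(0))
```

```text
tube [0.57372358 0.1285252 ] [0.46079193 0.12084787] [0.51725775 0.12468653] 0.11319230625963883 0.06787766374254456
housing [array([ 0.66063284, -0.14348591]), array([ 0.65199932, -0.23042028]), array([ 0.43325855, -0.21075711]), array([ 0.44183517, -0.11977428])] [ 0.54693147 -0.17610939] -0.09881083892397179 0.21984156725467907 0.08736202062678715
lip [ 0.55764103 -0.16628728]
lip [ 0.55777201 -0.19232739]
lip [ 0.4551108  -0.15381652]
lip [ 0.45376923 -0.18350632]
arch front? [ 0.55998433 -0.14320804] [ 0.55447376 -0.21278124]
tray [array([0.5972, 0.3082]), array([0.611 , 0.0833]), array([0.4353, 0.0707]), array([0.4239, 0.2947])]
arch cloud 153 [ 0.56929752 -0.1774741   0.09915944] [ 0.55606195 -0.20843623  0.08698754] [ 0.58434225 -0.14672259  0.10801143]
tube cloud [0.51496928 0.11991234 0.08126468]
side arch 148 [ 0.56378888 -0.17083008  0.09722113] [ 0.54940999 -0.21036571  0.0858024 ] [ 0.58072446 -0.13948302  0.10661656]
side tube 267 [0.51049966 0.13023646 0.04740852] [0.45737384 0.11385865 0.04202394] [0.56968351 0.14342927 0.05415159]
```

```bash
python3 -m crank '[{"jaw":55,"x":39,"y":-43},{"jaw":55,"x":39,"y":-43},{"jaw":55,"x":39,"y":-43},{"jaw":55,"x":39,"y":-43},{"jaw":55,"x":39,"y":-43},{"jaw":55,"x":39,"y":-43},{"jaw":55,"x":39,"y":-43},{"jaw":55,"x":39,"y":-43},{"jaw":55,"x":39,"y":-43},{"jaw":55,"x":39,"y":-43},{"jaw":55,"az":9.45},{"jaw":55,"az":9.45}]' 20
```

```text
schema error: expected keys jaw, x, y, z, ax, ay, az
```

```bash
python3 -m crank '[{"jaw":55,"x":39,"y":-43,"z":0,"ax":0,"ay":0,"az":0},{"jaw":55,"x":39,"y":-43,"z":0,"ax":0,"ay":0,"az":0},{"jaw":55,"x":39,"y":-43,"z":0,"ax":0,"ay":0,"az":0},{"jaw":55,"x":39,"y":-43,"z":0,"ax":0,"ay":0,"az":0},{"jaw":55,"x":39,"y":-43,"z":0,"ax":0,"ay":0,"az":0},{"jaw":55,"x":39,"y":-43,"z":0,"ax":0,"ay":0,"az":0},{"jaw":55,"x":39,"y":-43,"z":0,"ax":0,"ay":0,"az":0},{"jaw":55,"x":39,"y":-43,"z":0,"ax":0,"ay":0,"az":0},{"jaw":55,"x":39,"y":-43,"z":0,"ax":0,"ay":0,"az":0},{"jaw":55,"x":39,"y":-43,"z":0,"ax":0,"ay":0,"az":0},{"jaw":55,"x":0,"y":0,"z":0,"ax":0,"ay":0,"az":9.4},{"jaw":55,"x":0,"y":0,"z":0,"ax":0,"ay":0,"az":9.4}]' 20
```

```text
t: 1.6
eef_pos: [0.4544, -0.0739, 0.231]
tool_rot: [-0.0, 0.999, 0.033, -0.0]
contact_force: [0.5, -0.6, -0.0]
gripper_width: 0.551
```

```bash
python3 -m crank '[{"jaw":58,"x":19,"y":-48.5,"z":0,"ax":0,"ay":0,"az":0},{"jaw":58,"x":19,"y":-48.5,"z":0,"ax":0,"ay":0,"az":0},{"jaw":58,"x":19,"y":-48.5,"z":0,"ax":0,"ay":0,"az":0},{"jaw":58,"x":18.5,"y":-48,"z":0,"ax":0,"ay":0,"az":0},{"jaw":58,"x":0,"y":0,"z":50,"ax":0,"ay":0,"az":0},{"jaw":58,"x":0,"y":0,"z":50,"ax":0,"ay":0,"az":0},{"jaw":58,"x":0,"y":0,"z":45,"ax":0,"ay":0,"az":0},{"jaw":58,"x":0,"y":0,"z":0,"ax":0,"ay":0,"az":0}]' 20
python3 - <<'E'
from h import *
a,_=snap('side'); b,_=snap('top')
A=cv2.resize(a[185:310,225:350],(500,500),interpolation=cv2.INTER_CUBIC)
B=cv2.resize(b[160:245,235:310],(300,340),interpolation=cv2.INTER_CUBIC)
c=np.zeros((500,800,3),np.uint8);c[:,:500]=A;c[:340,500:]=B; save(cv2.convertScaleAbs(c,alpha=1.3),'c2.png')
E
```

```text
t: 2.6
eef_pos: [0.5134, 0.1225, 0.0833]
tool_rot: [0.001, 0.999, 0.035, -0.004]
contact_force: [-0.2, -0.8, 0.4]
gripper_width: 0.578
```

View pics/c2.png

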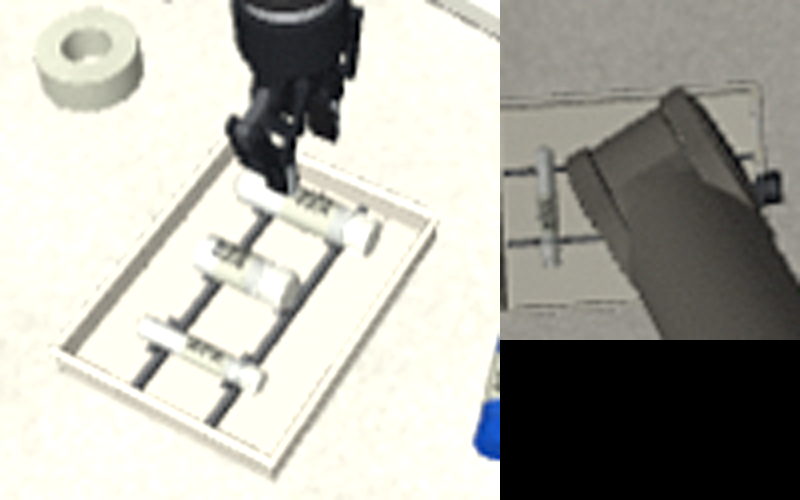

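Side view: the fingers straddle the thick tube near its middle (crop (290,190)), with the pot clear. Going down and gripping.

```bash
python3 -m crank '[{"jaw":58,"x":4,"y":-1,"z":15,"ax":0,"ay":0,"az":0},{"jaw":58,"x":0,"y":0,"z":15,"ax":0,"ay":0,"az":0},{"jaw":58,"x":0,"y":0,"z":14,"ax":0,"ay":0,"az":0},{"jaw":58,"x":0,"y":0,"z":8,"ax":0,"ay":0,"az":0},{"jaw":58,"x":0,"y":0,"z":2,"ax":0,"ay":0,"az":0},{"jaw":58,"x":0,"y":0,"z":0,"ax":0,"ay":0,"az":0}]' 20
```

```text
t: 3.45
eef_pos: [0.5203, 0.1249, 0.0323]
tool_rot: [-0.0, 0.999, 0.035, 0.0]
contact_force: [0.8, 0.5, 0.1]
gripper_width: 0.584
```

```bash
python3 -m crank '[{"jaw":58,"x":0,"y":0,"z":2,"ax":0,"ay":0,"az":0},{"jaw":40,"x":0,"y":0,"z":1,"ax":0,"ay":0,"az":0},{"jaw":20,"x":0,"y":0,"z":0,"ax":0,"ay":0,"az":0},{"jaw":20,"x":0,"y":0,"z":0,"ax":0,"ay":0,"az":0},{"jaw":20,"x":0,"y":0,"z":0,"ax":0,"ay":0,"az":0},{"jaw":20,"x":0,"y":0,"z":0,"ax":0,"ay":0,"az":0},{"jaw":20,"x":0,"y":0,"z":0,"ax":0,"ay":0,"az":0}]' 30
```

```text
t: 4.32
eef_pos: [0.5204, 0.1252, 0.0295]
tool_rot: [-0.0, 0.999, 0.035, 0.0]
contact_force: [-0.3, 2.9, 3.9]
gripper_width: 0.316
```

```bash
python3 -m crank '[{"jaw":20,"x":0,"y":0,"z":-10,"ax":0,"ay":0,"az":0},{"jaw":20,"x":0,"y":0,"z":-30,"ax":0,"ay":0,"az":0},{"jaw":20,"x":0,"y":0,"z":-40,"ax":0,"ay":0,"az":0},{"jaw":20,"x":0,"y":0,"z":-30,"ax":0,"ay":0,"az":0},{"jaw":20,"x":0,"y":0,"z":0,"ax":0,"ay":0,"az":0}]' 30
python3 - <<'E'
from h import *
a,_=snap('side'); 
A=cv2.resize(a[150:290,225:350],(500,560),interpolation=cv2.INTER_CUBIC)
save(cv2.convertScaleAbs(A,alpha=1.1),'c3.png'); print(readout.get_obs()['eef_pos'])
E
```

```text
t: 4.95
eef_pos: [0.5217, 0.1245, 0.1418]
tool_rot: [-0.0, 0.999, 0.034, 0.002]
contact_force: [-0.2, 0.3, -0.8]
gripper_width: 0.311
[0.52065607 0.12410968 0.1401807 ]
```

View pics/c3.png

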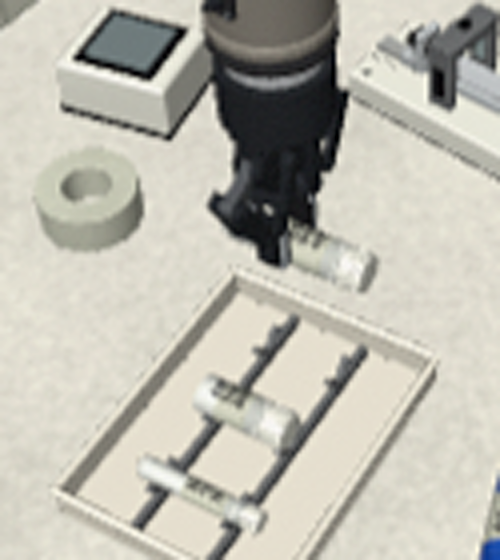

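The tube is held level with the cap at crop (364,272). The pot and slim tube are still in their notches.

```bash
python3 - <<'E'
from h import *
p=onz('side',225+364/4,150+272/4,.147);print('cap',p, 'centre off', p[:2]+57.5e-3*np.array([np.cos(.068),np.sin(.068)])-[.5207,.1241])
# reader in the first pics: arch top edges, from side cloud/top cloud at saved frame; line fit groove lips from side view
d=np.load('side.npz')['d'];S=pts('side',d).reshape(-1,3)
e=np.array([np.cos(.1),-np.sin(.1)]);n=np.array([np.sin(.1),np.cos(.1)])
for o in [np.array([.522,-.174])]:
    q=S[:,:2]-o;a=q@e;b=q@n
    m=(S[:,2]>.088)&(S[:,2]<.115)&(abs(a-.047)<.03)&(abs(b)<.05);print('arch in reader',np.percentile(a[m],[3,50,97]),np.percentile(b[m],[3,50,97]))
E
python3 -m crank '[{"jaw":20,"x":0,"y":30,"z":-20,"ax":0,"ay":0,"az":4.8},{"jaw":20,"x":0,"y":45,"z":0,"ax":0,"ay":0,"az":4.8},{"jaw":20,"x":0,"y":50,"z":0,"ax":0,"ay":0,"az":0},{"jaw":20,"x":0,"y":50,"z":0,"ax":0,"ay":0,"az":0},{"jaw":20,"x":0,"y":50,"z":0,"ax":0,"ay":0,"az":0},{"jaw":20,"x":0,"y":40,"z":0,"ax":0,"ay":0,"az":0},{"jaw":20,"x":0,"y":20,"z":0,"ax":0,"ay":0,"az":0},{"jaw":20,"x":0,"y":0,"z":0,"ax":0,"ay":0,"az":0},{"jaw":20,"x":0,"y":0,"z":0,"ax":0,"ay":0,"az":0}]' 30
```

```text
cap [0.46146544 0.12279687 0.147     ] centre off [-0.00186745  0.00260386]
arch in reader [0.0314543  0.03998559 0.05518792] [-0.02869327  0.00907113  0.03603855]
t: 6.12
eef_pos: [0.5008, -0.1578, 0.1586]
tool_rot: [-0.0, 0.999, -0.048, -0.001]
contact_force: [-0.1, -0.2, -0.8]
gripper_width: 0.313
```

```bash
python3 -m crank '[{"jaw":20,"x":-10,"y":7,"z":0,"ax":0,"ay":0,"az":0},{"jaw":20,"x":-10,"y":7,"z":20,"ax":0,"ay":0,"az":0.2},{"jaw":20,"x":0,"y":0,"z":30,"ax":0,"ay":0,"az":0},{"jaw":20,"x":0,"y":0,"z":28,"ax":0,"ay":0,"az":0},{"jaw":20,"x":0,"y":0,"z":0,"ax":0,"ay":0,"az":0},{"jaw":20,"x":0,"y":0,"z":0,"ax":0,"ay":0,"az":0}]' 30
python3 - <<'E'
from h import *
a,_=snap('side'); b,_=snap('top')
A=cv2.resize(a[135:210,300:395],(475,375),interpolation=cv2.INTER_CUBIC)
B=cv2.resize(b[160:240,350:415],(325,400),interpolation=cv2.INTER_CUBIC)
c=np.zeros((400,800,3),np.uint8);c[:375,:475]=A;c[:,475:]=B; save(cv2.convertScaleAbs(c,alpha=1.1),'c4.png'); print(readout.get_obs()['eef_pos'])
E
```

```text
t: 6.88
eef_pos: [0.4803, -0.1709, 0.0822]
tool_rot: [0.0, 0.999, -0.05, 0.0]
contact_force: [0.8, -0.4, -0.2]
gripper_width: 0.315
[ 0.48076902 -0.17126287  0.08258337]
```

View pics/c4.png

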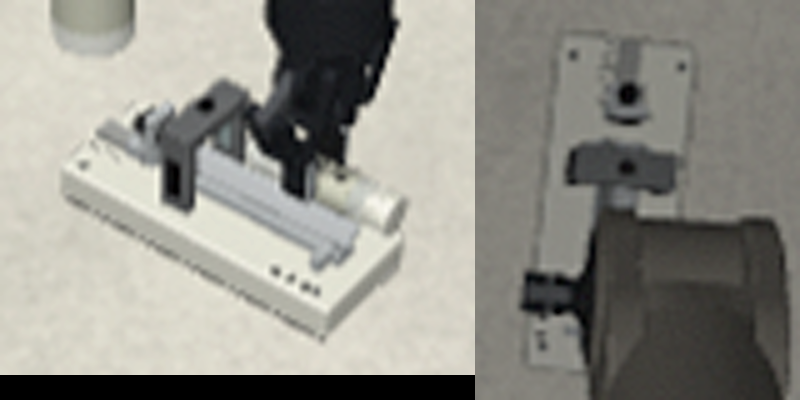

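Side crop: the tube hangs above the groove with its cap at (390,210). Top crop: the round end shows at (622,193), just short of the arch.

Run:
```python
from h import *
o=np.array([.522,-.174]);e=np.array([np.cos(.1),-np.sin(.1)]);n=np.array([np.sin(.1),np.cos(.1)])
def rd(p): q=p[:2]-o; return (q@e*1e3).round(1),(q@n*1e3).round(1)
T=lambda x,y,z:onz('top',350+(x-475+.5)/5-.5,160+(y+.5)/5-.5,z)
S=lambda x,y,z:onz('side',300+(x+.5)/5-.5,135+(y+.5)/5-.5,z)
print('tube left/right at top row 200',rd(T(606,200,.09)),rd(T(637,200,.09)),'tip',rd(T(622,186,.09)))
print('arch front top edge',rd(T(568,183,.1)),rd(T(674,192,.1)),'back',rd(T(573,142,.1)),rd(T(676,155,.1)))
print('stop thumbscrew/face',rd(T(627,94,.07)),rd(T(626,122,.062)))
print('side: cap centre',rd(S(390,210,.09)),'arch near foot front',rd(S(193,212,.034)),'groove end near lip',rd(S(318,268,.055)),'far lip',rd(S(356,238,.055)),'housing corner',rd(S(323,340,0)),rd(S(402,262,0)) ,rd(S(62,198,0)))
```

```text
tube left/right at top row 200 (np.float64(25.1), np.float64(10.1)) (np.float64(27.2), np.float64(-9.7)) tip (np.float64(35.1), np.float64(0.8))
arch front top edge (np.float64(32.8), np.float64(36.2)) (np.float64(34.2), np.float64(-31.4)) back (np.float64(59.1), np.float64(35.7)) (np.float64(57.8), np.float64(-30.4))
stop thumbscrew/face (np.float64(96.1), np.float64(1.4)) (np.float64(78.6), np.float64(-0.6))
side: cap centre (np.float64(-99.7), np.float64(1.0)) arch near foot front (np.float64(31.0), np.float64(30.6)) groove end near lip (np.float64(-75.5), np.float64(40.7)) far lip (np.float64(-79.0), np.float64(3.2)) housing corner (np.float64(-87.1), np.float64(45.5)) (np.float64(-87.7), np.float64(-46.6)) (np.float64(132.8), np.float64(46.7))
```

```bash
python3 -m crank '[{"jaw":20,"x":0,"y":-1,"z":10,"ax":0,"ay":0,"az":0},{"jaw":20,"x":0,"y":0,"z":8,"ax":0,"ay":0,"az":0},{"jaw":20,"x":0,"y":0,"z":3,"ax":0,"ay":0,"az":0},{"jaw":20,"x":0,"y":0,"z":0,"ax":0,"ay":0,"az":0}]' 30
python3 -m crank '[{"jaw":20,"x":0,"y":0,"z":2,"ax":0,"ay":0,"az":0},{"jaw":20,"x":0,"y":0,"z":0,"ax":0,"ay":0,"az":0}]' 30
```

```text
t: 7.48
eef_pos: [0.4798, -0.1701, 0.0599]
tool_rot: [-0.0, 0.999, -0.051, -0.0]
contact_force: [-0.2, 0.1, 0.1]
gripper_width: 0.311
t: 7.72
eef_pos: [0.48, -0.1702, 0.0583]
tool_rot: [0.0, 0.999, -0.051, 0.0]
contact_force: [0.2, 0.2, -0.8]
gripper_width: 0.311
```

```bash
python3 -m crank '[{"jaw":20,"x":0,"y":0,"z":1,"ax":0,"ay":0,"az":0},{"jaw":20,"x":0,"y":0,"z":0,"ax":0,"ay":0,"az":0}]' 30
python3 -m crank '[{"jaw":20,"x":0,"y":0,"z":1,"ax":0,"ay":0,"az":0},{"jaw":20,"x":0,"y":0,"z":0,"ax":0,"ay":0,"az":0}]' 30
python3 -m crank '[{"jaw":20,"x":0,"y":0,"z":1,"ax":0,"ay":0,"az":0},{"jaw":20,"x":0,"y":0,"z":0,"ax":0,"ay":0,"az":0}]' 30
```

```text
t: 7.98
eef_pos: [0.48, -0.1702, 0.0573]
tool_rot: [0.0, 0.999, -0.051, 0.0]
contact_force: [0.3, 0.4, 0.1]
gripper_width: 0.313
t: 8.22
eef_pos: [0.4803, -0.1697, 0.0565]
tool_rot: [-0.0, 0.999, -0.05, 0.0]
contact_force: [-0.3, 1.5, 0.9]
gripper_width: 0.311
t: 8.48
eef_pos: [0.4806, -0.1692, 0.0558]
tool_rot: [-0.0, 0.999, -0.05, 0.0]
contact_force: [-0.2, 3.9, 6.8]
gripper_width: 0.313
```

```bash
python3 -m crank '[{"jaw":33,"x":0,"y":0,"z":0,"ax":0,"ay":0,"az":0},{"jaw":38,"x":0,"y":0,"z":0,"ax":0,"ay":0,"az":0},{"jaw":50,"x":0,"y":0,"z":0,"ax":0,"ay":0,"az":0},{"jaw":55,"x":0,"y":0,"z":0,"ax":0,"ay":0,"az":0},{"jaw":55,"x":0,"y":0,"z":-15,"ax":0,"ay":0,"az":0},{"jaw":55,"x":0,"y":0,"z":-25,"ax":0,"ay":0,"az":0},{"jaw":55,"x":-50,"y":0,"z":-25,"ax":0,"ay":0,"az":0},{"jaw":30,"x":-55,"y":0,"z":0,"ax":0,"ay":0,"az":0},{"jaw":0,"x":0,"y":0,"z":0,"ax":0,"ay":0,"az":0},{"jaw":0,"x":0,"y":0,"z":0,"ax":0,"ay":0,"az":0}]' 30
python3 - <<'E'
from h import *
a,_=snap('side'); b,_=snap('top')
A=cv2.resize(a[135:210,300:395],(475,375),interpolation=cv2.INTER_CUBIC)
B=cv2.resize(b[160:240,350:415],(325,400),interpolation=cv2.INTER_CUBIC)
c=np.zeros((400,800,3),np.uint8);c[:375,:475]=A;c[:,475:]=B; save(cv2.convertScaleAbs(c,alpha=1.1),'c5.png')
E
```

```text
t: 9.72
eef_pos: [0.3766, -0.1598, 0.1213]
tool_rot: [0.0, 0.999, -0.051, 0.001]
contact_force: [0.6, 0.0, 0.8]
gripper_width: 0.001
```

View pics/c5.png

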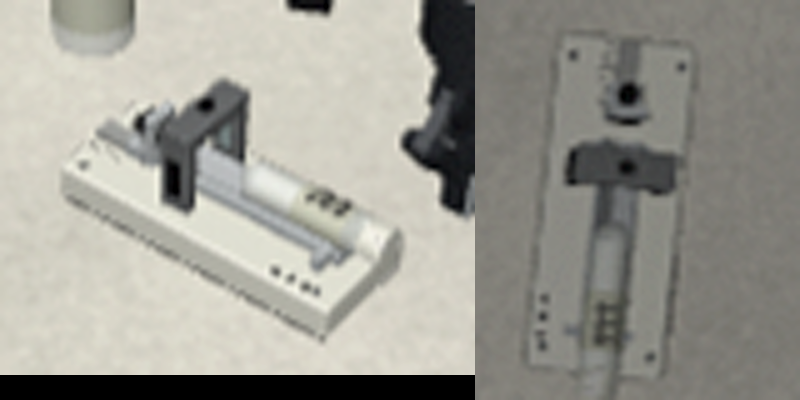

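The tube lies in the groove: round end at top crop (609,226), clear of the arch, and cap at side crop (385,250).

Run:
```python
from h import *
o=np.array([.522,-.174]);e=np.array([np.cos(.1),-np.sin(.1)]);n=np.array([np.sin(.1),np.cos(.1)])
def rd(p): q=p[:2]-o; return (q@e*1e3).round(1),(q@n*1e3).round(1)
T=lambda x,y,z:onz('top',350+(x-475+.5)/5-.5,160+(y+.5)/5-.5,z)
S=lambda x,y,z:onz('side',300+(x+.5)/5-.5,135+(y+.5)/5-.5,z)
print('tip',rd(T(609,226,.062)),rd(T(594,250,.062)),rd(T(623,250,.062)),rd(T(582,365,.062)),rd(T(616,365,.062)),'cap',rd(S(387,250,.062)))
print('tcp',rd(readout.get_obs()['eef_pos'])); print('stop face',rd(T(626,122,.062)))
```

```text
tip (np.float64(10.0), np.float64(3.6)) (np.float64(-6.6), np.float64(11.7)) (np.float64(-4.6), np.float64(-7.0)) (np.float64(-81.7), np.float64(11.9)) (np.float64(-79.4), np.float64(-10.1)) cap (np.float64(-104.1), np.float64(6.5))
tcp (np.float64(-145.5), np.float64(-0.2))
stop face (np.float64(78.6), np.float64(-0.6))
```

```bash
python3 -m crank '[{"jaw":0,"x":0,"y":-1.8,"z":30,"ax":0,"ay":0,"az":0},{"jaw":0,"x":0,"y":0,"z":25,"ax":0,"ay":0,"az":0},{"jaw":0,"x":0,"y":0,"z":8,"ax":0,"ay":0,"az":0},{"jaw":0,"x":10,"y":0,"z":0,"ax":0,"ay":0,"az":0},{"jaw":0,"x":8,"y":0,"z":0,"ax":0,"ay":0,"az":0},{"jaw":0,"x":0,"y":0,"z":0,"ax":0,"ay":0,"az":0},{"jaw":0,"x":0,"y":0,"z":0,"ax":0,"ay":0,"az":0}]' 30
python3 - <<'E'
from h import *
a,_=snap('side')
A=cv2.resize(a[120:220,320:420],(500,500),interpolation=cv2.INTER_CUBIC)
save(cv2.convertScaleAbs(A,alpha=1.1),'c6.png'); print(readout.get_obs()['eef_pos'])
E
```

```text
t: 10.7
eef_pos: [0.3938, -0.1596, 0.0577]
tool_rot: [0.0, 0.999, -0.051, 0.0]
contact_force: [-0.3, -0.3, 0.2]
gripper_width: 0.0
[ 0.39353669 -0.15962815  0.05757059]
```

View pics/c6.png

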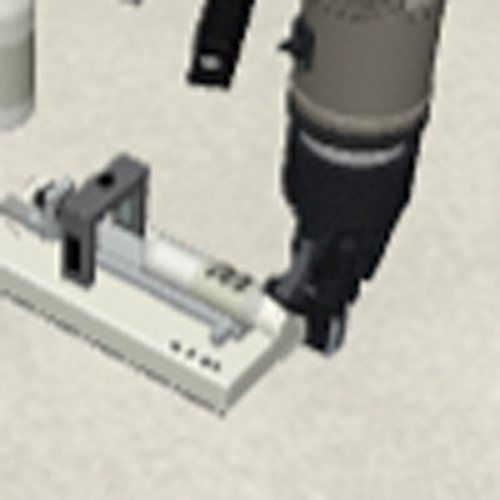

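The shut fingers stand just behind the cap (side crop (310,320)), in line with it. Starting to push.

```bash
python3 -m crank '[{"jaw":0,"x":3,"y":0,"z":0,"ax":0,"ay":0,"az":0},{"jaw":0,"x":3,"y":0,"z":0,"ax":0,"ay":0,"az":0},{"jaw":0,"x":3,"y":0,"z":0,"ax":0,"ay":0,"az":0},{"jaw":0,"x":3,"y":0,"z":0,"ax":0,"ay":0,"az":0}]' 30
python3 -m crank '[{"jaw":0,"x":3,"y":0,"z":0,"ax":0,"ay":0,"az":0},{"jaw":0,"x":3,"y":0,"z":0,"ax":0,"ay":0,"az":0},{"jaw":0,"x":3,"y":0,"z":0,"ax":0,"ay":0,"az":0},{"jaw":0,"x":3,"y":0,"z":0,"ax":0,"ay":0,"az":0}]' 30
python3 - <<'E'
from h import *
b,_=snap('top')
B=cv2.resize(b[160:250,350:410],(480,600)if 0 else (400,600),interpolation=cv2.INTER_CUBIC)
save(cv2.convertScaleAbs(B,alpha=1.1),'c7.png')
E
```

```text
t: 11.25
eef_pos: [0.4058, -0.1608, 0.0573]
tool_rot: [-0.0, 0.999, -0.051, 0.0]
contact_force: [0.4, -0.2, -0.7]
gripper_width: -0.0
t: 11.75
eef_pos: [0.4177, -0.162, 0.0573]
tool_rot: [0.0, 0.999, -0.051, -0.0]
contact_force: [-0.7, -0.8, 0.3]
gripper_width: -0.001
```

View pics/c7.png

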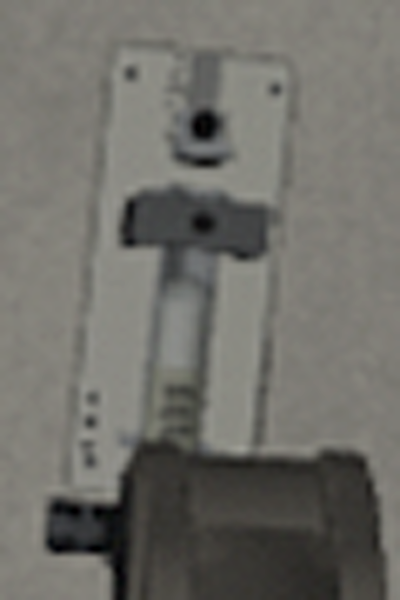

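The tube is moving: its round end is now at top crop (182,278), about 12 mm short of the arch, and still straight.

```bash
python3 -m crank '[{"jaw":0,"x":3,"y":0,"z":0,"ax":0,"ay":0,"az":0},{"jaw":0,"x":3,"y":0,"z":0,"ax":0,"ay":0,"az":0},{"jaw":0,"x":2,"y":0,"z":0,"ax":0,"ay":0,"az":0},{"jaw":0,"x":2,"y":0,"z":0,"ax":0,"ay":0,"az":0}]' 30
python3 -m crank '[{"jaw":0,"x":1,"y":0,"z":0,"ax":0,"ay":0,"az":0},{"jaw":0,"x":1,"y":0,"z":0,"ax":0,"ay":0,"az":0},{"jaw":0,"x":1,"y":0,"z":0,"ax":0,"ay":0,"az":0},{"jaw":0,"x":1,"y":0,"z":0,"ax":0,"ay":0,"az":0}]' 30
python3 -m crank '[{"jaw":0,"x":1,"y":0,"z":0,"ax":0,"ay":0,"az":0},{"jaw":0,"x":1,"y":0,"z":0,"ax":0,"ay":0,"az":0},{"jaw":0,"x":1,"y":0,"z":0,"ax":0,"ay":0,"az":0}]' 30
```

```text
t: 12.3
eef_pos: [0.4275, -0.163, 0.0573]
tool_rot: [0.0, 0.999, -0.051, -0.0]
contact_force: [-0.3, 0.5, 1.0]
gripper_width: -0.002
t: 12.8
eef_pos: [0.4315, -0.1634, 0.0573]
tool_rot: [0.0, 0.999, -0.051, -0.0]
contact_force: [-0.6, -0.2, -0.1]
gripper_width: 0.001
t: 13.18
eef_pos: [0.4345, -0.1637, 0.0573]
tool_rot: [-0.0, 0.999, -0.051, 0.0]
contact_force: [0.3, -0.5, -0.6]
gripper_width: -0.003
```

```bash
python3 -m crank '[{"jaw":0,"x":1,"y":0,"z":0,"ax":0,"ay":0,"az":0},{"jaw":0,"x":1,"y":0,"z":0,"ax":0,"ay":0,"az":0},{"jaw":0,"x":1,"y":0,"z":0,"ax":0,"ay":0,"az":0}]' 30
python3 -m crank '[{"jaw":0,"x":1,"y":0,"z":0,"ax":0,"ay":0,"az":0},{"jaw":0,"x":1,"y":0,"z":0,"ax":0,"ay":0,"az":0},{"jaw":0,"x":1,"y":0,"z":0,"ax":0,"ay":0,"az":0}]' 30
python3 -m crank '[{"jaw":0,"x":1,"y":0,"z":0,"ax":0,"ay":0,"az":0},{"jaw":0,"x":1,"y":0,"z":0,"ax":0,"ay":0,"az":0},{"jaw":0,"x":1,"y":0,"z":0,"ax":0,"ay":0,"az":0}]' 30
```

```text
t: 13.55
eef_pos: [0.4375, -0.164, 0.0573]
tool_rot: [0.0, 0.999, -0.051, 0.0]
contact_force: [-0.1, -0.5, 0.2]
gripper_width: 0.002
t: 13.92
eef_pos: [0.4405, -0.1643, 0.0573]
tool_rot: [0.0, 0.999, -0.051, 0.0]
contact_force: [0.0, 0.6, 0.4]
gripper_width: 0.003
t: 14.3
eef_pos: [0.4434, -0.1646, 0.0573]
tool_rot: [0.0, 0.999, -0.051, -0.0]
contact_force: [0.2, -0.2, -0.4]
gripper_width: 0.005
```

```bash
python3 -m crank '[{"jaw":0,"x":1,"y":0,"z":0,"ax":0,"ay":0,"az":0},{"jaw":0,"x":1,"y":0,"z":0,"ax":0,"ay":0,"az":0}]' 30
python3 -m crank '[{"jaw":0,"x":1,"y":0,"z":0,"ax":0,"ay":0,"az":0},{"jaw":0,"x":1,"y":0,"z":0,"ax":0,"ay":0,"az":0}]' 30
python3 -m crank '[{"jaw":0,"x":1,"y":0,"z":0,"ax":0,"ay":0,"az":0},{"jaw":0,"x":1,"y":0,"z":0,"ax":0,"ay":0,"az":0}]' 30
python3 -m crank '[{"jaw":0,"x":1,"y":0,"z":0,"ax":0,"ay":0,"az":0},{"jaw":0,"x":1,"y":0,"z":0,"ax":0,"ay":0,"az":0}]' 30
```

```text
t: 14.55
eef_pos: [0.4454, -0.1648, 0.0573]
tool_rot: [-0.0, 0.999, -0.051, -0.0]
contact_force: [-0.2, 0.2, 0.8]
gripper_width: -0.002
t: 14.8
eef_pos: [0.4474, -0.165, 0.0573]
tool_rot: [0.0, 0.999, -0.051, -0.0]
contact_force: [-0.5, 0.1, 0.2]
gripper_width: -0.002
t: 15.05
eef_pos: [0.4481, -0.1651, 0.0571]
tool_rot: [-0.0, 0.999, -0.051, -0.001]
contact_force: [-5.9, 0.3, 4.5]
gripper_width: -0.0
t: 15.3
eef_pos: [0.449, -0.1652, 0.0569]
tool_rot: [-0.0, 0.999, -0.051, -0.002]
contact_force: [-7.0, -0.3, 5.1]
gripper_width: 0.001
```

```bash
python3 -m crank '[{"jaw":0,"x":1,"y":0,"z":0,"ax":0,"ay":0,"az":0},{"jaw":0,"x":1,"y":0,"z":0,"ax":0,"ay":0,"az":0}]' 30
python3 -m crank '[{"jaw":0,"x":1,"y":0,"z":0,"ax":0,"ay":0,"az":0},{"jaw":0,"x":1,"y":0,"z":0,"ax":0,"ay":0,"az":0}]' 30
python3 -m crank '[{"jaw":0,"x":1,"y":0,"z":0,"ax":0,"ay":0,"az":0},{"jaw":0,"x":1,"y":0,"z":0,"ax":0,"ay":0,"az":0}]' 30
python3 -m crank '[{"jaw":0,"x":1,"y":0,"z":0,"ax":0,"ay":0,"az":0},{"jaw":0,"x":1,"y":0,"z":0,"ax":0,"ay":0,"az":0}]' 30
```

```text
t: 15.55
eef_pos: [0.4512, -0.1655, 0.0569]
tool_rot: [-0.0, 0.999, -0.051, -0.002]
contact_force: [-6.3, 1.2, 3.4]
gripper_width: 0.0
t: 15.8
eef_pos: [0.4536, -0.1658, 0.0569]
tool_rot: [-0.0, 0.999, -0.051, -0.002]
contact_force: [-4.8, -0.0, 3.4]
gripper_width: 0.001
t: 16.05
eef_pos: [0.4565, -0.166, 0.057]
tool_rot: [-0.0, 0.999, -0.051, -0.001]
contact_force: [-4.0, -0.3, 1.0]
gripper_width: 0.003
t: 16.3
eef_pos: [0.4592, -0.1662, 0.0572]
tool_rot: [-0.0, 0.999, -0.051, -0.0]
contact_force: [-3.4, 0.0, -0.3]
gripper_width: -0.001
```

```bash
python3 -m crank '[{"jaw":0,"x":1,"y":0,"z":0,"ax":0,"ay":0,"az":0},{"jaw":0,"x":1,"y":0,"z":0,"ax":0,"ay":0,"az":0}]' 30
python3 -m crank '[{"jaw":0,"x":1,"y":0,"z":0,"ax":0,"ay":0,"az":0},{"jaw":0,"x":1,"y":0,"z":0,"ax":0,"ay":0,"az":0}]' 30
python3 -m crank '[{"jaw":0,"x":0.5,"y":0,"z":0,"ax":0,"ay":0,"az":0},{"jaw":0,"x":0.5,"y":0,"z":0,"ax":0,"ay":0,"az":0}]' 30
python3 -m crank '[{"jaw":0,"x":0.5,"y":0,"z":0,"ax":0,"ay":0,"az":0},{"jaw":0,"x":0.5,"y":0,"z":0,"ax":0,"ay":0,"az":0}]' 30
```

```text
t: 16.55
eef_pos: [0.4614, -0.1664, 0.0573]
tool_rot: [-0.0, 0.999, -0.051, 0.0]
contact_force: [-3.1, 0.2, -0.4]
gripper_width: -0.003
t: 16.8
eef_pos: [0.4634, -0.1666, 0.0573]
tool_rot: [-0.0, 0.999, -0.051, 0.0]
contact_force: [-3.8, -0.4, -0.6]
gripper_width: -0.003
t: 17.05
eef_pos: [0.4643, -0.1667, 0.0573]
tool_rot: [0.0, 0.999, -0.051, 0.0]
contact_force: [-2.9, 0.1, -0.8]
gripper_width: 0.001
t: 17.3
eef_pos: [0.4653, -0.1668, 0.0573]
tool_rot: [-0.0, 0.999, -0.051, -0.0]
contact_force: [-3.3, -0.1, -1.0]
gripper_width: 0.0
```

```bash
python3 -m crank '[{"jaw":0,"x":0.5,"y":0,"z":0,"ax":0,"ay":0,"az":0},{"jaw":0,"x":0.5,"y":0,"z":0,"ax":0,"ay":0,"az":0}]' 30
python3 -m crank '[{"jaw":0,"x":0.5,"y":0,"z":0,"ax":0,"ay":0,"az":0},{"jaw":0,"x":0.5,"y":0,"z":0,"ax":0,"ay":0,"az":0}]' 30
```

```text
t: 17.55
eef_pos: [0.4663, -0.167, 0.0573]
tool_rot: [0.0, 0.999, -0.051, 0.0]
contact_force: [-3.3, 0.7, -0.2]
gripper_width: 0.0
t: 17.8
eef_pos: [0.4673, -0.1671, 0.0573]
tool_rot: [0.0, 0.999, -0.051, 0.0]
contact_force: [-4.3, 0.7, 0.4]
gripper_width: -0.001
```

Sliding steadily at about 3.3 N. I'll go on in 0.5 mm steps, one call each, so I can stop on a rise.

```bash
python3 -m crank '[{"jaw":0,"x":0.5,"y":0,"z":0,"ax":0,"ay":0,"az":0}]' 30
python3 -m crank '[{"jaw":0,"x":0.5,"y":0,"z":0,"ax":0,"ay":0,"az":0}]' 30 | grep -E "eef|con"
```

```text
t: 17.92
eef_pos: [0.4678, -0.1671, 0.0573]
tool_rot: [-0.0, 0.999, -0.051, -0.0]
contact_force: [-2.8, 0.5, -0.9]
gripper_width: -0.005
eef_pos: [0.4683, -0.1672, 0.0573]
contact_force: [-3.2, 0.4, -0.3]
```

```bash
python3 -m crank '[{"jaw":0,"x":0.5,"y":0,"z":0,"ax":0,"ay":0,"az":0}]' 30| grep -E "eef|con"
python3 -m crank '[{"jaw":0,"x":0.5,"y":0,"z":0,"ax":0,"ay":0,"az":0}]' 30 | grep -E "eef|con"
```

```text
eef_pos: [0.4688, -0.1672, 0.0573]
contact_force: [-3.9, 0.3, -0.7]
eef_pos: [0.4693, -0.1672, 0.0573]
contact_force: [-3.4, 0.4, -0.8]
```

```bash
python3 -m crank '[{"jaw":0,"x":0.5,"y":0,"z":0,"ax":0,"ay":0,"az":0}]' 30| grep -E "eef|con"
python3 -m crank '[{"jaw":0,"x":0.5,"y":0,"z":0,"ax":0,"ay":0,"az":0}]' 30 | grep -E "eef|con"
```

```text
eef_pos: [0.4698, -0.1673, 0.0573]
contact_force: [-4.2, 0.1, -0.7]
eef_pos: [0.4703, -0.1673, 0.0573]
contact_force: [-4.1, -0.4, -1.1]
```

```bash
python3 -m crank '[{"jaw":0,"x":0.5,"y":0,"z":0,"ax":0,"ay":0,"az":0}]' 30| grep -E "eef|con"
python3 -m crank '[{"jaw":0,"x":0.5,"y":0,"z":0,"ax":0,"ay":0,"az":0}]' 30 | grep -E "eef|con"
```

```text
eef_pos: [0.4708, -0.1674, 0.0573]
contact_force: [-3.4, 0.1, -0.5]
eef_pos: [0.4713, -0.1675, 0.0573]
contact_force: [-2.9, -0.1, -0.1]
```

```bash
python3 -m crank '[{"jaw":0,"x":0.5,"y":0,"z":0,"ax":0,"ay":0,"az":0}]' 30| grep -E "eef|con"
python3 -m crank '[{"jaw":0,"x":0.5,"y":0,"z":0,"ax":0,"ay":0,"az":0}]' 30 | grep -E "eef|con"
```

```text
eef_pos: [0.4717, -0.1675, 0.0573]
contact_force: [-3.3, -0.2, -0.0]
eef_pos: [0.4718, -0.1675, 0.0572]
contact_force: [-5.0, 0.5, 0.7]
```

```bash
python3 -m crank '[{"jaw":0,"x":0.5,"y":0,"z":0,"ax":0,"ay":0,"az":0}]' 30| grep -E "eef|con"
```

```text
eef_pos: [0.4718, -0.1675, 0.0571]
contact_force: [-6.8, 0.1, 1.1]
```

The TCP has stopped advancing and the push has risen about 3.5 N, so the tube is on the stop. Hold briefly, then back off.

```bash
python3 -m crank '[{"jaw":0,"x":0,"y":0,"z":0,"ax":0,"ay":0,"az":0},{"jaw":0,"x":0,"y":0,"z":0,"ax":0,"ay":0,"az":0}]' 30| grep -E "eef|con"
```

```text
eef_pos: [0.4718, -0.1676, 0.0571]
contact_force: [-5.5, 0.4, -0.3]
```

```bash
python3 -m crank '[{"jaw":0,"x":0.3,"y":0,"z":0,"ax":0,"ay":0,"az":0},{"jaw":0,"x":0,"y":0,"z":0,"ax":0,"ay":0,"az":0}]' 30| grep -E "eef|con"
```

```text
eef_pos: [0.4719, -0.1676, 0.0571]
contact_force: [-6.8, 1.4, 1.2]
```

Held at 6.8 N against 3.4 N sliding. Back off straight, lift, and look.

```bash
python3 -m crank '[{"jaw":0,"x":-2,"y":0,"z":0,"ax":0,"ay":0,"az":0},{"jaw":0,"x":-10,"y":0,"z":0,"ax":0,"ay":0,"az":0},{"jaw":0,"x":-25,"y":0,"z":0,"ax":0,"ay":0,"az":0},{"jaw":0,"x":-25,"y":0,"z":-30,"ax":0,"ay":0,"az":0},{"jaw":0,"x":0,"y":30,"z":-40,"ax":0,"ay":0,"az":0},{"jaw":0,"x":0,"y":50,"z":-20,"ax":0,"ay":0,"az":0},{"jaw":0,"x":0,"y":50,"z":0,"ax":0,"ay":0,"az":0},{"jaw":0,"x":0,"y":50,"z":0,"ax":0,"ay":0,"az":0},{"jaw":0,"x":0,"y":0,"z":0,"ax":0,"ay":0,"az":0}]' 30
python3 - <<'E'
from h import *
a,_=snap('side'); b,_=snap('top')
A=cv2.resize(a[135:210,300:395],(475,375),interpolation=cv2.INTER_CUBIC)
B=cv2.resize(b[160:240,350:415],(325,400),interpolation=cv2.INTER_CUBIC)
c=np.zeros((400,800,3),np.uint8);c[:375,:475]=A;c[:,475:]=B; save(cv2.convertScaleAbs(c,alpha=1.2),'c8.png')
E
```

```text
t: 20.8
eef_pos: [0.3923, -0.3449, 0.1479]
tool_rot: [0.001, 0.999, -0.054, 0.001]
contact_force: [0.9, -0.2, -0.1]
gripper_width: -0.0
```

View pics/c8.png

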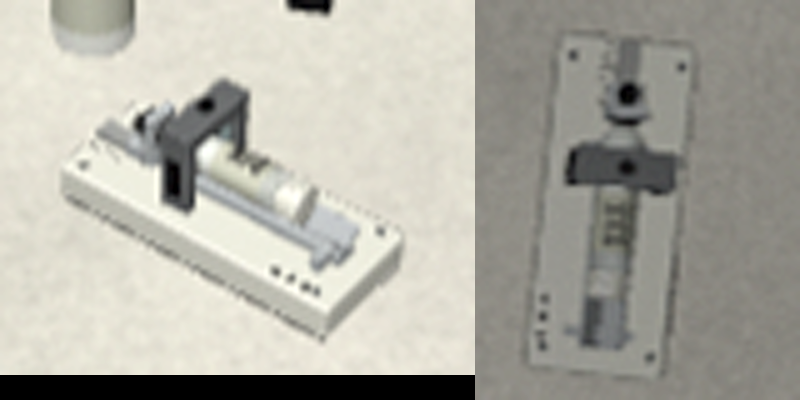

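The tube lies straight in the groove and under the arch. Its round end meets the stop face at top crop (626,125), and the stop is still at (628,94–122), as in the earlier pictures. The robot is clear, so I'm handing in.

```bash
python3 -c "
from station import ticket
print(ticket.hand_in())"
```

```text
the job is handed in; nothing more can be done
None
```

The thick tube is lying in the reader's groove, round end under the arch and against the length stop. I handed the job in at about 21 s; it gives no verdict.

- **Laying and pushing:** I gripped the tube in the tray and laid it in the groove short of the arch. I then pushed it home by the cap with shut fingers. Going in under the shoe took up to about 7 N, and sliding on beneath it about 3.4 N.
- **At the stop:** The tool stopped advancing and the push rose to 6.8 N. It eased to 5.5 N while held, so I added 0.3 mm and it returned to 6.8 N, about 3.4 N above sliding. I then backed off straight.
- **Last check:** The final picture shows the tube straight in the groove, its round end at the stop face. The stop appears in the same place as before, to within about 1 pixel (3 mm). That is too coarse to prove it moved less than 1.5 mm, so I rely on the low push force for that. The robot was well clear.
- **Disagreement:** Side-camera depth put things about 5 mm further in y than the top camera. I went by the top camera, and the grasp and placing bore that out.
- **Other items:** The other two tubes were still in their notches after the lift. I did not measure the things on the desk again; I felt no unexpected contact on the way.

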